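# Close up the row of mortar prisms on the squaring plate

### The job

Complete the row of three mortar prisms on the steel squaring plate: fetch the full-length prism lying by itself on the bench to the right of the plate (not one from the pile), set it down gently on the plate, and close the row up sideways against the fence - the prism at the fence, then the one standing askew, then the fetched one - so that all three lie flat, side by side with no gaps and each with its far end up against the stop bar. Leave the broken halves, the chuck key and the jar where they are.

Things in the scene. Friction and masses are not known exactly. Their poses are not given: they have to be found in the camera images.
- plate: Fixed bare steel plate on the bench, 8 mm thick, 220 mm long (its x from -120 to +100 mm) by 270 mm wide (y -135 to +135 mm). Origin at bench height; x points away from the robot, give or take the yaw, y to its left. Near end and right side are open. A prism lying on it has its centre 28 mm above the bench; in the finished row the centres are at x = +10 mm, y = +80, +40 and 0 mm.
- stop_face (a point): Middle of the inner face of the plate's aluminium stop bar: 20 mm wide, across the whole far end, standing 25 mm above the plate. The point is at plate x = +90 mm, y = 0, 20 mm above the bench.
- fence_face (a point): Middle of the inner face of the plate's aluminium fence: 20 mm wide, 200 mm long, along the left side, standing 25 mm above the plate. The point is at plate x = -10 mm, y = +100 mm, 20 mm above the bench.
- prism_a_center (a point): Dark grey hardened mortar test prism, a plain bar 160 x 40 x 40 mm with a square section, about 0.55 kg. It is already in place, loose, against the fence and the stop bar. This point is its centre, 20 mm above the face it lies on; x runs along its length, z is up as it lies.
- prism_b_center (a point): Dark grey hardened mortar test prism, a plain bar 160 x 40 x 40 mm with a square section, about 0.55 kg. It lies loose on the plate, askew, with a gap of about 15 to 35 mm to the prism at the fence and its far end 10 to 30 mm short of the stop bar. This point is its centre, 20 mm above the face it lies on; x runs along its length, z is up as it lies.
- prism_c_center (a point): Dark grey hardened mortar test prism, a plain bar 160 x 40 x 40 mm with a square section, about 0.55 kg. It lies alone on the bench to the right of the plate, its length roughly across the robot's view (along world y). This point is its centre, 20 mm above the face it lies on; x runs along its length, z is up as it lies.
- half_a_center (a point): Broken half of a prism, dark grey mortar, 80 x 40 x 40 mm, lying on the bench to the right of the plate, nearer or farther than the full-length one; to be left alone. The point is its centre.
- half_b_center (a point): Broken half of a prism, dark grey mortar, 75 x 40 x 40 mm, on the bench to the right, beyond the other half and the full-length prism; to be left alone. The point is its centre.
- chuck_key: Steel T-shaped drill-chuck key, 100 mm across, 50 mm long, 22 mm high, lying on the bench near the robot; to be left alone. Origin under its crossbar.
- jar: White plastic jar with a lid, 60 mm in diameter, 65 mm tall, standing on the bench to the left of the plate; to be left alone. Origin at the centre of its base.

How it is judged:
By the outcome, as a careful person would: the job done as asked, in the order asked, and still so for the second after the job is handed in, with the robot touching nothing.
It also fails if it takes over 72 s, if anything falls off the work surface, if the arm or the gripper's body presses on something with over 40 N, if the wrist force passes 120 N, or if a joint passes its speed limit or range.

### The arm

A 6-joint arm with a two-finger parallel gripper is mounted at the origin on the work surface. World frame = base frame: x ahead of the robot, y to its left, z up, the work surface at z = 0. Lengths are in m, angles in degrees, forces in N, time in s.
With the tool pointing down it reaches from about 0.25 to 0.8 m from the base axis. Payload 8.5 kg.
Tool frame: the origin (TCP) lies on the centre line of the jaws, within the pads' length; the fingertips stand 14 mm ahead of it and the grasp point (between the pads) lies 5 mm behind it; z points along the fingers, y is the direction in which the jaws open and shut (so a half turn about z gives the same grasp; the last joint's range is limited). The gripper opens to 85 mm and grips with 20 to 120 N. Pads are 22 mm wide; open, the fingers measure 114 mm over their backs; the gripper's body (76 mm by 85 mm) begins 54 mm behind the grasp point. The pads swing forward as they close: fully open they stand 13 mm farther back than shut.
Start: joints at [-63.885, 13.648, -0.773, 75.585, 0, 90], TCP at [0.231, -0.471, 0.245] pointing down, gripper open.
Joint ranges: [-152.45, 152.45], [-59.26, 108.67], [-65.41, 83.53], [-104.44, 129.93], [-82.83, 76.93], [-180, 180]. Speed limits (degrees/s): [127.2, 127.2, 159.86, 180, 180, 180].

### API

Orientations are given as a 3x3 rotation matrix whose columns are the frame's x, y, z axes.
In Python, from workcell import read_state, get_image, calibration, finish_job, look_for, cut_out gives the robot as it stands. The module is installed in compiled form; this text tells all that it offers.
- The arm moves only by the tool step_arm, never from a script. Its argument "targets" is a list of rows, each a list of 3 entries, a list of its own where there are three numbers: the closure, from -1 (fully open) to 1 (shut), so that 0 is half open, then the shift along the tool's x, y, z in mm, then the turn, a rotation vector about the tool's x, y, z in rad. A call has 1 to 20 rows; each row shifts and turns the commanded pose from where the row before left it, along the tool's axes as they then stand; what a row does not reach is not made up. A row lasts 1/10 s, in which the tool goes at most 50 mm and 8.59 degrees, less where a joint would pass 70% of its speed; a pose out of reach is approached as far as the arm can. A call with a gripper value outside its range is refused whole. The fingers move at their own pace and stop on an object; "squeeze" is the grip in N (left out, the last holds). Time passes only in rows, so rows that do not move let the fingers close. It gives the time, the measured TCP pose, the force and the opening at its end, in the units of the state.
- read_state(): the state, without advancing time (a new reading comes with each control period).
- get_image(name): name is "scene" or "top"; returns the picture (420x560x3 uint8, red, green, blue); there is no depth.
- calibration(name): a dict with "mtx" (3x3 intrinsics, pixels), "T" (4x4, takes a point from camera to world coordinates). Camera axes: x right, y down, z forward; pixel columns grow to the right and rows downward; lengths in m; the calibration is good to about 2 mm. A picture is of the moment at which its call begins. calibration takes no time and is no camera call.
- finish_job(): hands the job in, once; it reports no verdict.
Trained networks look in the newest picture that a camera, given by its name, has taken for a name from the list of things; names that differ only in an ending like _2 or _b are one class to them, and where a whole thing is asked for, a point or a joint stands for the part that bears it (a point fixed in the world has none). Each returns a list of dicts, best first, with "confidence" (0 to 1); they miss things now and then, are a little off and sometimes report something else, mostly with a low value. They report only what shows in the picture. A call takes as long as a camera call.
- look_for(camera, name): "location" ([x, y, z] in m, in world coordinates, good to about 4 mm: the middle of the surface that is visible of it).
- cut_out(camera, name): "mask" (420x560 bool, what is visible of it).
The state is a dict: "t": time; "qpos": joint angles; "joint_vel": joint speeds; "joint_efforts": joint torques, N m; "eef_pos": TCP position; "tool_rot": TCP orientation; "contact_force": force on the tool from outside, world axes, zero at the start; "ft_torque": the same for the moment, N m; "finger_gap": finger opening in m.
Only numpy, scipy, OpenCV 4.12 (cv2) and the standard library are available. Lean on these libraries where they do the work, as an engineer would, in place of code of your own. Each camera call takes 0.05 s, during which the arm holds its last target. There are 200 camera calls.

## Working session

There is one attempt and no reset: what is moved stays moved. The work goes in short steps, Python scripts to look and compute and a tool call to move; the robot and the scene stay as the last step left them, time stands still between calls to the robot, and variables do not carry over. Pictures are saved under pics/ and viewed, about 8 in all and at most 12, crops included, and the job is handed in when it is done.

Besides the shell and the picture viewer there is one more tool, called after ">>>" in YAML: its name, and indented under it one key for each argument. step_arm: Moves the arm, as the interface text tells. Its arguments: {"type":"object","properties":{"targets":{"type":"array"},"squeeze":{"type":"number"}},"required":["targets"]}

```bash
mkdir -p pics; python3 - <<'E'
from workcell import *
import cv2,numpy as np
np.set_printoptions(precision=4,suppress=True)
for c in("scene","top"):
    im=get_image(c);cv2.imwrite(f"pics/{c}0.png",im[:,:,::-1])
    k=calibration(c);print(c,k["mtx"].tolist(),"\n",k["T"])
    for n in("prism_a_center","half_a_center","plate","chuck_key","jar"):
        for d in look_for(c,n)[:4]:print(n,np.round(d["location"],3),round(d["confidence"],2))
s=read_state();print({k:np.round(v,3).tolist() for k,v in s.items()})
E
```

```text
scene [[403.42575950753695, 0.0, 280.4997276864841], [0.0, 403.42575950753695, 210.8120566382146], [0.0, 0.0, 1.0]] 
 [[-0.8065  0.3935 -0.4413  0.9448]
 [ 0.5912  0.5467 -0.5929  0.5633]
 [ 0.0079 -0.7391 -0.6736  0.6709]
 [ 0.      0.      0.      1.    ]]
prism_a_center [0.628 0.18  0.052] 0.61
half_a_center [ 0.47  -0.259  0.03 ] 0.6
plate [0.609 0.089 0.008] 0.59
chuck_key [ 0.384 -0.063  0.007] 0.49
jar [0.683 0.388 0.067] 0.65
top [[410.48823506230997, 0.0, 290.8218314290029], [0.0, 410.48823506230997, 211.5887613579932], [0.0, 0.0, 1.0]] 
 [[-0.0225 -0.9837  0.1784  0.3978]
 [-0.9994  0.0267  0.0212  0.0315]
 [-0.0256 -0.1778 -0.9837  0.9787]
 [ 0.      0.      0.      1.    ]]
prism_a_center [0.62  0.168 0.046] 0.85
half_a_center [ 0.46  -0.271  0.044] 0.73
plate [0.579 0.065 0.006] 0.91
chuck_key [ 0.379 -0.07   0.006] 0.61
jar [0.661 0.376 0.064] 0.66
jar [0.578 0.065 0.008] 0.31
{'t': 0.6, 'qpos': [-63.885, 13.646, -0.774, 75.585, 0.001, 90.0], 'joint_vel': [-0.005, -0.047, 0.032, -0.008, 0.049, -0.021], 'joint_efforts': [-0.0, -53.83, 34.659, 0.003, 0.0, 0.0], 'eef_pos': [0.231, -0.471, 0.245], 'tool_rot': [[0.898, 0.44, -0.0], [0.44, -0.898, 0.0], [0.0, -0.0, -1.0]], 'contact_force': [0.813, 0.212, 0.357], 'ft_torque': [-0.022, 0.038, -0.038], 'finger_gap': 0.085}
```

View pics/top0.png

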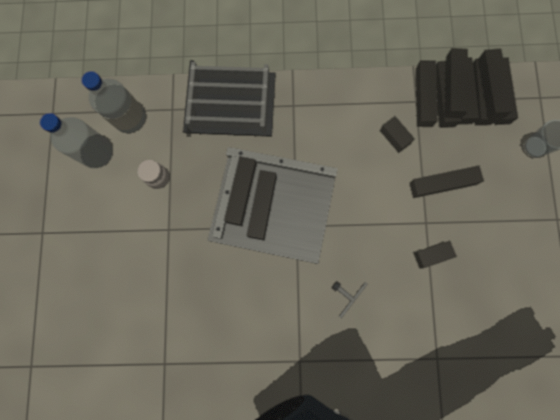

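View pics/scene0.png

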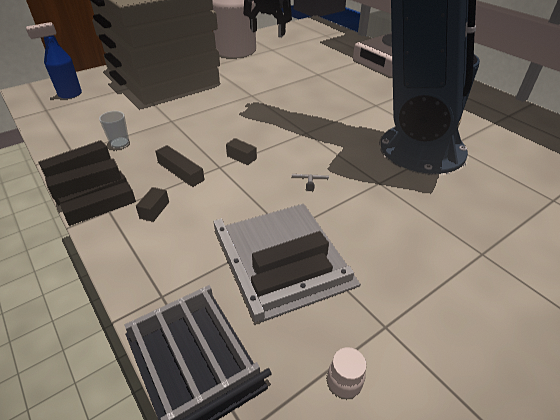

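The top view shows the plate around (275,205), with the fence on its left and the stop bar at the top. Prism a is at (241,190), askew b at (262,205), and the lone full prism c at (447,182). The halves are at (435,254) and (397,134), and the key is at (350,297). I'll fit box models to the masks.

```bash
cat > h.py <<'E'
from workcell import *
import cv2,numpy as np
from scipy.optimize import minimize
np.set_printoptions(precision=4,suppress=True)
def proj(c,P):
    k=calibration(c);T=np.linalg.inv(k["T"]);q=np.asarray(P)@T[:3,:3].T+T[:3,3];q=q@k["mtx"].T
    return q[:,:2]/q[:,2:]
def box(p,L,W,z0,z1):
    x,y,a=p;a=np.radians(a);R=np.array([[np.cos(a),-np.sin(a)],[np.sin(a),np.cos(a)]])
    B=np.array([[i,j] for i in(-L/2,L/2) for j in(-W/2,W/2)])@R.T+[x,y]
    return np.vstack([np.c_[B,np.full(4,z)] for z in(z0,z1)])
def hull(c,P):
    h=cv2.convexHull((proj(c,P)).astype(np.float32))
    m=np.zeros((1680,2240),np.uint8)
    cv2.fillConvexPoly(m,np.round((h*4+1.5)).astype(np.int32),1)
    return cv2.resize(m.astype(np.float32),(560,420),interpolation=cv2.INTER_AREA)
def fit(masks,p0,L,W,z0,z1):
    def f(v):
        q=[v[0]/100,v[1]/100,v[2]];s=0
        for c,m in masks.items():
            h=hull(c,box(q,L,W,z0,z1));s+=1-np.minimum(h,m).sum()/np.maximum(h,m).sum()
        return s
    v0=np.array([p0[0]*100,p0[1]*100,p0[2]])
    r=minimize(f,v0,method="Nelder-Mead",options=dict(initial_simplex=np.vstack([v0,v0+[1,0,0],v0+[0,1,0],v0+[0,0,5]]),xatol=.01,fatol=1e-4))
    v=r.x;return np.array([v[0]/100,v[1]/100,v[2]]),r.fun
def ground(c,uv,z):
    k=calibration(c);T=k["T"];d=T[:3,:3]@np.linalg.solve(k["mtx"],[*uv,1]);return T[:3,3]+d*(z-T[2,3])/d[2]
E
python3 - <<'E'
from h import *
from workcell import *
top=get_image("top");sc=get_image("scene")
for n,uv in dict(a=(241,190),b=(262,205),c=(447,182),ha=(435,254),hb=(397,134)).items():print(n,ground("top",uv,.044))
for c in("top","scene"):
    for n in("prism_b_center","plate"):
        for d in cut_out(c,n):
            m=d["mask"];ys,xs=np.nonzero(m);print(c,n,d["confidence"],m.sum(),xs.min(),xs.max(),ys.min(),ys.max())
g=top.astype(int).sum(2)
print(g[182,425:470:6],g[190,225:300:3])
cv2.imwrite("pics/crop1.png",np.vstack([cv2.resize(top[140:270,200:345],(800,717),interpolation=3)[:,:,::-1]])[:600])
E
```

```text
a [0.6219 0.1673 0.044 ]
b [0.5847 0.1184 0.044 ]
c [ 0.6272 -0.3125  0.044 ]
ha [ 0.4614 -0.2708  0.044 ]
hb [ 0.748  -0.2052  0.044 ]
top prism_b_center 0.73 1340 246 276 170 240
top prism_b_center 0.45 8178 208 336 147 263
top plate 0.96 8378 207 336 148 263
scene prism_b_center 0.82 1696 252 328 230 272
scene prism_b_center 0.52 1730 251 331 253 295
scene plate 0.61 6795 214 359 205 321
scene plate 0.54 174 293 326 174 190
[164 162 162 160 159 160 160 153] [299 270 231 160 164 164 159 159 127 305 244 159 165 167 163 163 161 313
 313 314 316 316 318 317 316]
```

View pics/crop1.png

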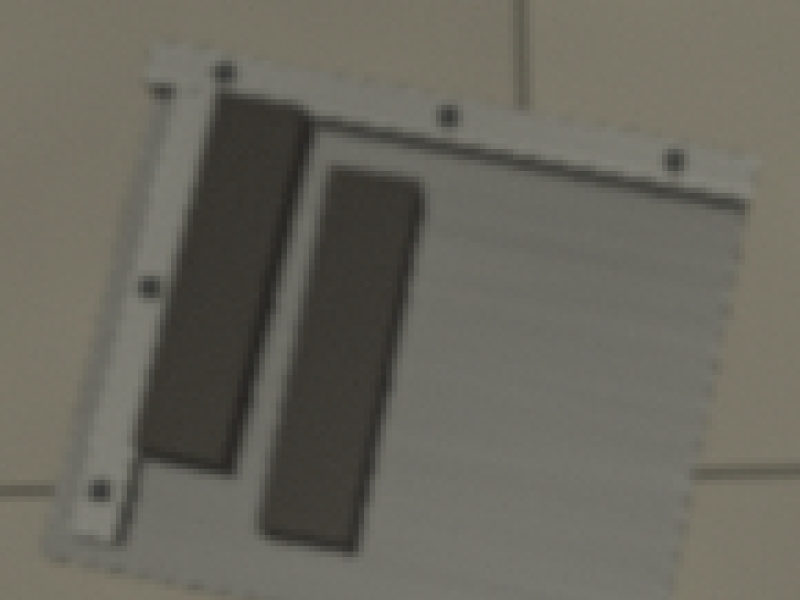

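The crop shows a snug in the corner and b askew about 20 px to its right, with only slight shadows. Next I threshold the image and fit.

```bash
cat >> h.py <<'E'
def comp(img,uv,thr=205):
    m=(img.astype(int).sum(2)<thr).astype(np.uint8)
    n,l=cv2.connectedComponents(m,connectivity=4);return (l==l[uv[1],uv[0]]).astype(np.float32)
E
python3 - <<'E'
from h import *
top=get_image("top");sc=get_image("scene")
for n,uv,p0,L,z in [("a",(241,190),(.622,.167,-12),.16,.008),("b",(262,205),(.585,.118,-9),.16,.008),("c",(447,182),(.627,-.312,97),.16,0),("ha",(435,254),(.461,-.27,100),.08,0),("hb",(397,134),(.748,-.205,40),.075,0)]:
    m=comp(top,uv);r=fit({"top":m},p0,L,.04,z,z+.04);P=proj("scene",[[r[0][0],r[0][1],z+.04]])[0].astype(int)
    m2=comp(sc,P);print(n,m.sum(),r,m2.sum(),end=" ")
    if m2.sum()<3500:print(fit({"scene":m2},r[0],L,.04,z,z+.04),end=" ")
    print()
for n,p0 in(("plate",(.6,.09,-13)),):
    for c in("top",):
        print(fit({c:cut_out(c,n)[0]["mask"].astype(np.float32)},p0,.22,.27,0,.008))
E
```

```text
a 1250.0 (array([  0.6218,   0.1699, -12.2998]), np.float64(0.09997737407684326)) 3334.0 (array([ 0.6065,  0.1449, -4.3696]), np.float64(0.370661199092865)) 
b 1211.0 (array([  0.5867,   0.1201, -11.6632]), np.float64(0.08729034662246704)) 3334.0 (array([  0.5893,   0.1233, -11.1572]), np.float64(0.3859570622444153)) 
c 1276.0 (array([  0.635 ,  -0.3176, 100.883 ]), np.float64(0.10546398162841797)) 1003.0 (array([ 0.6341, -0.3191, 99.3492]), np.float64(0.04785001277923584)) 
ha 658.0 (array([  0.463 ,  -0.2747, 107.1085]), np.float64(0.1022377610206604)) 546.0 (array([  0.4617,  -0.2782, 108.0921]), np.float64(0.07614803314208984)) 
hb 638.0 (array([ 0.7561, -0.2098, 40.0262]), np.float64(0.1262977123260498)) 732.0 (array([ 0.7565, -0.2114, 37.3327]), np.float64(0.06538617610931396)) 
(array([  0.5905,   0.0982, -13.0879]), np.float64(0.3181907534599304))
```

>>> step_arm:
  targets:
    - [-1,[0,0,0],[0,0,-0.1432]]
    - [-1,[0,0,0],[0,0,-0.1432]]
    - [-1,[0,0,0],[0,0,-0.1432]]
    - [-1,[0,0,0],[0,0,-0.1432]]
    - [-1,[0,0,0],[0,0,-0.1432]]
    - [-1,[0,0,0],[0,0,-0.1432]]
    - [-1,[0,0,0],[0,0,-0.1432]]
    - [-1,[0,0,0],[0,0,-0.1432]]
    - [-1,[0,0,0],[0,0,-0.1432]]
    - [-1,[0,0,0],[0,0,0]]
  squeeze: 50

```text
t: 2.05
eef_pos: [0.2311, -0.4714, 0.2453]
tool_rot: [[-0.175, 0.985, -0.0], [0.985, 0.175, 0.0], [0.0, -0.0, -1.0]]
contact_force: [-0.7, -0.6, -0.6]
finger_gap: 0.0856
```

>>> step_arm:
  targets:
    - [-1,[6,30,5],[0,0,0]]
    - [-1,[6,30,5],[0,0,0]]
    - [-1,[6,30,5],[0,0,0]]
    - [-1,[6,30,5],[0,0,0]]
    - [-1,[6,30,5],[0,0,0]]
    - [-1,[6,30,5],[0,0,0]]
    - [-1,[6,30,5],[0,0,0]]
    - [-1,[6,30,5],[0,0,0]]
    - [-1,[6,30,5],[0,0,0]]
    - [-1,[6,30,5],[0,0,0]]
    - [-1,[6,30,5],[0,0,0]]
    - [-1,[6,30,5],[0,0,0]]
    - [-1,[6,30,5],[0,0,0]]
    - [-1,[2.6,34,5],[0,0,0]]
    - [-1,[0,0,0],[0,0,0]]
    - [-1,[0,0,0],[0,0,0]]

```text
t: 3.65
eef_pos: [0.635, -0.3181, 0.1743]
tool_rot: [[-0.171, 0.985, -0.001], [0.985, 0.171, 0.001], [0.001, -0.001, -1.0]]
contact_force: [-0.2, 0.7, -0.8]
finger_gap: 0.0855
```

```bash
cat >> h.py <<'E'
def goto(x,y,z,yaw):
    s=read_state();R=np.array(s["tool_rot"]);d=R.T@(np.array([x,y,z])-s["eef_pos"])*1000
    a=np.degrees(np.arctan2(R[1,0],R[0,0]));t=(yaw-a+180)%360-180
    if abs(t)>90:t-=180*np.sign(t)
    print("t",round(s["t"],2),"pos",np.round(s["eef_pos"],4),"xyaw",round(a,2),"tilt",R[:2,2],"F",np.round(s["contact_force"],1),"gap",round(s["finger_gap"],4),"\nshift mm",np.round(d,1),"rz",round(-np.radians(t),4))
E
python3 - <<'E'
from h import *
im=get_image("top");cv2.imwrite("pics/t1.png",im[100:300,330:530,::-1].repeat(3,0).repeat(3,1));sc=get_image("scene");cv2.imwrite("pics/s1.png",sc[60:260,0:320,::-1].repeat(2,0).repeat(2,1))
goto(.6345,-.318,.022,100)
# plate direction from stop/fence edges in crop1 (scale 800/145)
f=lambda u,v:ground("top",(200+u/5.517-.4,140+v/5.517-.4),.033)
g=lambda p,q:np.degrees(np.arctan2(*(f(*q)-f(*p))[[1,0]]))
print(g((312,118),(745,203))+90,g((125,540),(215,95)), f(312,118),f(745,203))
E
```

```text
t 3.75 pos [ 0.6341 -0.3189  0.1753] xyaw 99.83 tilt [-0.0005  0.0002] F [-0.3  0.   0.7] gap 0.0851 
shift mm [  0.7   0.6 153.3] rz -0.003
-13.195552842132287 -11.074693317635946 [0.6949 0.1324 0.033 ] [ 0.6513 -0.0539  0.033 ]
```

View pics/s1.png

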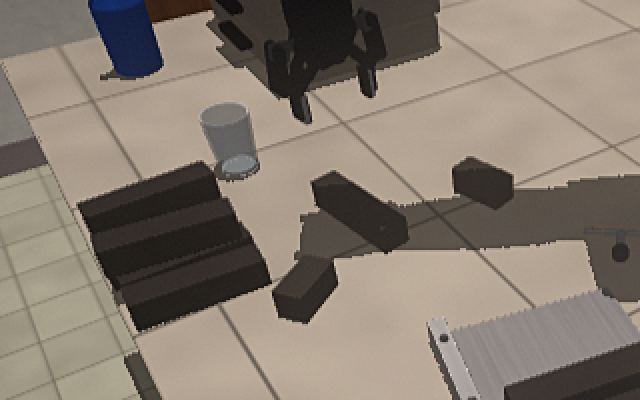

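The open gripper hangs above c (crop 335,80), with nothing in the way. I descend and grip.

>>> step_arm:
  targets:
    - [-1,[0,0,15],[0,0,0]]
    - [-1,[0,0,15],[0,0,0]]
    - [-1,[0,0,15],[0,0,0]]
    - [-1,[0,0,15],[0,0,0]]
    - [-1,[0,0,15],[0,0,0]]
    - [-1,[0,0,15],[0,0,0]]
    - [-1,[0,0,15],[0,0,0]]
    - [-1,[0,0,12],[0,0,0]]
    - [-1,[0,0,10],[0,0,0]]
    - [-1,[0,0,10],[0,0,0]]
    - [-1,[0,0,8],[0,0,0]]
    - [-1,[0,0,5],[0,0,0]]
    - [-1,[0,0,3],[0,0,0]]
    - [-1,[0,0,0],[0,0,0]]

```text
t: 5.15
eef_pos: [0.6347, -0.3186, 0.022]
tool_rot: [[-0.173, 0.985, -0.0], [0.985, 0.173, 0.0], [0.0, -0.0, -1.0]]
contact_force: [-0.5, 0.0, -0.1]
finger_gap: 0.0855
```

>>> step_arm:
  targets:
    - [0,[0,0,0],[0,0,0]]
    - [0.2,[0,0,0],[0,0,0]]
    - [0.6,[0,0,0],[0,0,0]]
    - [1,[0,0,0],[0,0,0]]
    - [1,[0,0,0],[0,0,0]]
    - [1,[0,0,0],[0,0,0]]
    - [1,[0,0,0],[0,0,0]]
    - [1,[0,0,0],[0,0,0]]
    - [1,[0,0,0],[0,0,0]]

```text
t: 6.05
eef_pos: [0.6349, -0.3187, 0.0228]
tool_rot: [[-0.173, 0.985, 0.001], [0.985, 0.173, -0.0], [-0.0, 0.0, -1.0]]
contact_force: [-2.2, -0.1, 5.6]
finger_gap: 0.0394
```

>>> step_arm:
  targets:
    - [1,[0,0,-5],[0,0,0]]
    - [1,[0,0,-10],[0,0,0]]
    - [1,[0,0,-15],[0,0,0]]
    - [1,[0,0,-20],[0,0,0]]
    - [1,[0,0,-20],[0,0,0]]
    - [1,[0,0,-20],[0,0,0]]
    - [1,[0,0,-15],[0,0,0]]
    - [1,[0,0,-10],[0,0,0]]
    - [1,[0,0,0],[0,0,0]]

```text
t: 6.95
eef_pos: [0.6354, -0.3189, 0.1388]
tool_rot: [[-0.173, 0.985, 0.002], [0.985, 0.173, -0.001], [-0.001, 0.002, -1.0]]
contact_force: [-0.1, -0.3, -4.8]
finger_gap: 0.0393
```

>>> step_arm:
  targets:
    - [1,[15,0,0],[0,0,0]]
    - [1,[30,0,0],[0,0,0]]
    - [1,[30,0,0],[0,0,0]]
    - [1,[30,0,0],[0,0,0]]
    - [1,[30,0,0],[0,0,0]]
    - [1,[30,0,0],[0,0,0]]
    - [1,[30,0,0],[0,0,0]]
    - [1,[30,0,0],[0,0,0]]
    - [1,[30,0,0],[0,0,0]]
    - [1,[30,0,0],[0,0,0]]
    - [1,[30,0,0],[0,0,0]]
    - [1,[30,2,0],[0,0,0]]
    - [1,[15,2,0],[0,0,0]]
    - [1,[0,0,0],[0,0,0]]

```text
t: 8.35
eef_pos: [0.5756, 0.0387, 0.1367]
tool_rot: [[-0.176, 0.984, -0.001], [0.984, 0.176, 0.0], [0.001, -0.001, -1.0]]
contact_force: [1.0, -0.4, -4.6]
finger_gap: 0.0392
```

>>> step_arm:
  targets:
    - [1,[0,0,0],[0,0,-0.08]]
    - [1,[0,0,0],[0,0,-0.128]]
    - [1,[0,0,0],[0,0,-0.128]]
    - [1,[0,0,0],[0,0,-0.128]]
    - [1,[0,0,0],[0,0,-0.128]]
    - [1,[0,0,0],[0,0,-0.128]]
    - [1,[0,0,0],[0,0,-0.128]]
    - [1,[0,0,0],[0,0,-0.128]]
    - [1,[0,0,0],[0,0,-0.12]]
    - [1,[0,0,0],[0,0,-0.08]]
    - [1,[0,0,0],[0,0,0]]
    - [1,[0,0,0],[0,0,0]]

```text
t: 9.55
eef_pos: [0.5763, 0.036, 0.137]
tool_rot: [[-0.975, 0.222, -0.001], [0.222, 0.975, -0.0], [0.001, -0.0, -1.0]]
contact_force: [0.4, -0.4, -4.5]
finger_gap: 0.0395
```

```bash
python3 - <<'E'
from h import *
im=get_image("scene");cv2.imwrite("pics/s2.png",im[100:340,150:420,::-1].repeat(2,0).repeat(2,1))
goto(.5766,.0365,.0305,-12.6)
E
```

```text
t 9.6 pos [0.5763 0.0361 0.1371] xyaw 167.18 tilt [-0.0004 -0.0001] F [ 0.2  0.4 -4.3] gap 0.0391 
shift mm [ -0.2   0.5 106.6] rz -0.0039
```

View pics/s2.png

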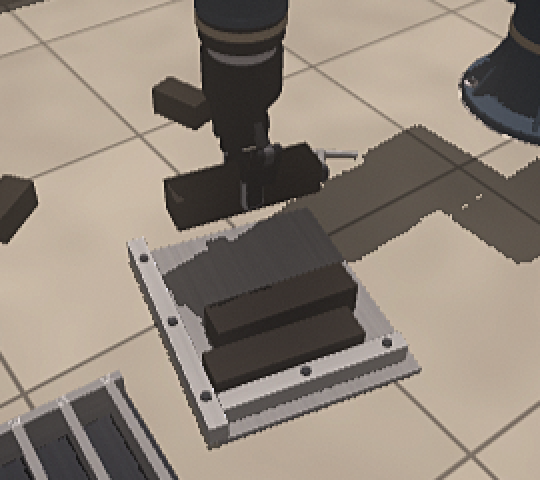

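c is held level (around 245,190 in the crop) over the free right part of the plate, parallel to b. I lower it slowly.

>>> step_arm:
  targets:
    - [1,[0,0,12],[0,0,0]]
    - [1,[0,0,15],[0,0,0]]
    - [1,[0,0,15],[0,0,0]]
    - [1,[0,0,15],[0,0,0]]
    - [1,[0,0,15],[0,0,0]]
    - [1,[0,0,12],[0,0,0]]
    - [1,[0,0,8],[0,0,0]]
    - [1,[0,0,5],[0,0,0]]
    - [1,[0,0,3],[0,0,0]]
    - [1,[0,0,2],[0,0,0]]
    - [1,[0,0,1],[0,0,0]]
    - [1,[0,0,0],[0,0,0]]

```text
t: 10.8
eef_pos: [0.5766, 0.0366, 0.0346]
tool_rot: [[-0.976, 0.219, 0.0], [0.219, 0.976, 0.0], [-0.0, 0.0, -1.0]]
contact_force: [0.1, 0.1, -5.6]
finger_gap: 0.0392
```

>>> step_arm:
  targets:
    - [1,[0,0,1],[0,0,0]]
    - [1,[0,0,0.5],[0,0,0]]
    - [1,[0,0,0.5],[0,0,0]]
    - [1,[0,0,0],[0,0,0]]

```text
t: 11.2
eef_pos: [0.5764, 0.0366, 0.0323]
tool_rot: [[-0.976, 0.219, -0.0], [0.219, 0.976, 0.0], [0.0, 0.0, -1.0]]
contact_force: [0.3, 0.2, -5.8]
finger_gap: 0.0394
```

>>> step_arm:
  targets:
    - [1,[0,0,0.5],[0,0,0]]
    - [1,[0,0,0.5],[0,0,0]]
    - [1,[0,0,0.5],[0,0,0]]
    - [1,[0,0,0],[0,0,0]]

```text
t: 11.6
eef_pos: [0.5764, 0.0366, 0.0308]
tool_rot: [[-0.976, 0.219, -0.0], [0.219, 0.976, 0.0], [0.0, 0.0, -1.0]]
contact_force: [-1.2, -0.3, -4.9]
finger_gap: 0.0397
```

>>> step_arm:
  targets:
    - [1,[0,0,0.4],[0,0,0]]
    - [1,[0,0,0.3],[0,0,0]]
    - [1,[0,0,0],[0,0,0]]

```text
t: 11.9
eef_pos: [0.5764, 0.0366, 0.0307]
tool_rot: [[-0.976, 0.219, 0.0], [0.219, 0.976, 0.0], [-0.0, 0.0, -1.0]]
contact_force: [-3.4, 0.3, 5.9]
finger_gap: 0.0396
```

>>> step_arm:
  targets:
    - [0.05,[0,0,0],[0,0,0]]
    - [-0.1,[0,0,0],[0,0,0]]
    - [-0.4,[0,0,0],[0,0,0]]
    - [-0.4,[0,0,0],[0,0,0]]
    - [-0.4,[0,0,-2],[0,0,0]]
    - [-0.4,[0,0,-8],[0,0,0]]
    - [-0.4,[0,0,-15],[0,0,0]]
    - [-0.4,[0,0,-20],[0,0,0]]
    - [0,[0,0,-15],[0,0,0]]
    - [1,[0,0,0],[0,0,0]]
    - [1,[8,15,0],[0,0,0]]
    - [1,[0,15,0],[0,0,0]]
    - [1,[0,13,0],[0,0,0]]
    - [1,[0,0,0],[0,0,0]]

```text
t: 13.3
eef_pos: [0.5783, 0.0825, 0.0895]
tool_rot: [[-0.976, 0.217, -0.0], [0.217, 0.976, 0.0], [0.001, 0.0, -1.0]]
contact_force: [0.3, 0.3, 0.0]
finger_gap: -0.0002
```

```bash
cat >> h.py <<'E'
PSI=np.radians(-12.6);EX=np.array([np.cos(PSI),np.sin(PSI)]);EY=np.array([-EX[1],EX[0]]);O=np.array([.5946,.0940])
def toplate(p):d=np.asarray(p[:2])-O;return np.round([d@EX*1000,d@EY*1000],1)
def prisms(img,seeds,cam="top"):
    for n,uv in seeds.items():
        m=comp(img,uv);p,e=fit({cam:m},(*ground(cam,uv,.048)[:2],-12),.16,.04,.008,.048)
        print(n,int(m.sum()),p,round(e,3),"plate",toplate(p),"yaw rel",round(p[2]+12.6,2))
E
python3 - <<'E'
from h import *
im=get_image("top");cv2.imwrite("pics/t2.png",cv2.resize(im[130:280,190:360,::-1],None,fx=4,fy=4,interpolation=2))
p=O-.013*EX-.017*EY
goto(*p,.030,-12.6)
E
```

```text
t 13.35 pos [0.5781 0.0816 0.0895] xyaw 167.46 tilt [-0.0007 -0.0001] F [-0.6  0.1 -1.2] gap 0.0001 
shift mm [-0.5 -1.3 59.5] rz 0.001
```

View pics/t2.png

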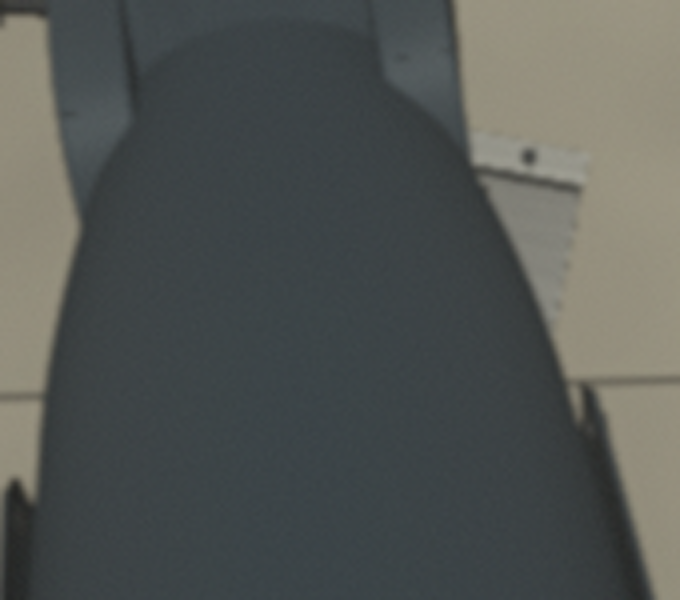

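The arm blocks the top view, so I check the gap between b and c with the scene camera.

```bash
python3 - <<'E'
from h import *
im=get_image("scene").copy()
big=cv2.resize(im[170:340,190:390,::-1],None,fx=4,fy=4,interpolation=2)
z=lambda p:(int((p[0]-190)*4+1.5),int((p[1]-170)*4+1.5))
for (x,y),c in(((-13.4,23.8),(0,0,255)),((-5,-60),(0,255,0))):
    for q in proj("scene",box((*(O+x/1e3*EX+y/1e3*EY),-12.6),.16,.04,.008,.048))[4:]:cv2.circle(big,z(q),3,c,-1)
p=O-.013*EX-.017*EY
for q in proj("scene",box((*p,-12.6),.022,.029,.016,.048))[4:]:cv2.circle(big,z(q),3,(255,0,0),-1)
cv2.imwrite("pics/s3.png",big[:600])
E
```

```text
(no output)
```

View pics/s3.png

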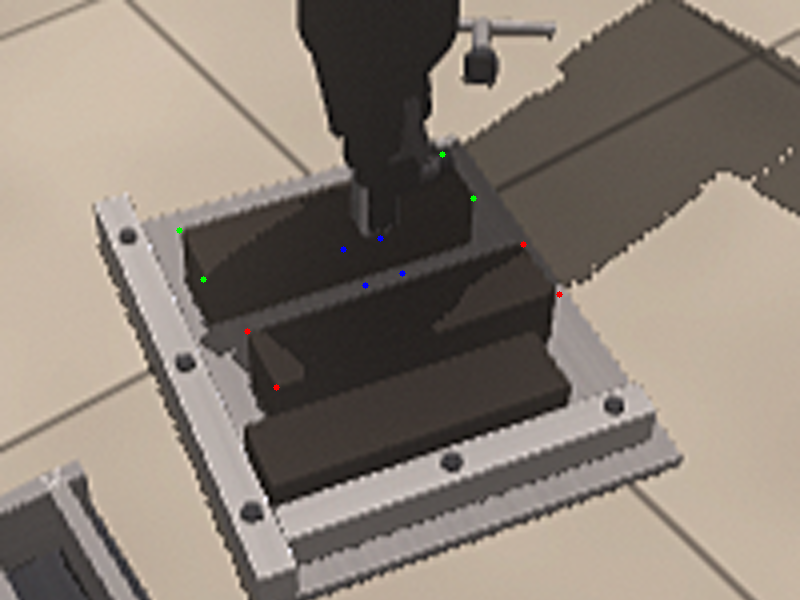

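The projected corners of b and c match the image to about 1–2 mm, and the finger footprint (blue, around 373,262) fits the gap. I descend and push b sideways.

>>> step_arm:
  targets:
    - [1,[-0.5,-1.3,8],[0,0,0]]
    - [1,[0,0,10],[0,0,0]]
    - [1,[0,0,10],[0,0,0]]
    - [1,[0,0,10],[0,0,0]]
    - [1,[0,0,10],[0,0,0]]
    - [1,[0,0,8],[0,0,0]]
    - [1,[0,0,3.5],[0,0,0]]
    - [1,[0,0,0],[0,0,0]]

```text
t: 14.2
eef_pos: [0.5779, 0.0789, 0.03]
tool_rot: [[-0.976, 0.219, -0.001], [0.219, 0.976, -0.0], [0.001, -0.0, -1.0]]
contact_force: [-0.5, -0.5, -0.4]
finger_gap: 0.0002
```

>>> step_arm:
  targets:
    - [1,[0,2,0],[0,0,0]]
    - [1,[0,2,0],[0,0,0]]
    - [1,[0,2,0],[0,0,0]]
    - [1,[0,2,0],[0,0,0]]
    - [1,[0,2,0],[0,0,0]]
    - [1,[0,2,0],[0,0,0]]
    - [1,[0,2,0],[0,0,0]]
    - [1,[0,1,0],[0,0,0]]
    - [1,[0,1,0],[0,0,0]]

```text
t: 15.1
eef_pos: [0.5817, 0.0942, 0.0308]
tool_rot: [[-0.976, 0.22, 0.0], [0.22, 0.976, -0.001], [-0.0, -0.001, -1.0]]
contact_force: [-1.6, -4.9, 3.8]
finger_gap: 0.0001
```

>>> step_arm:
  targets:
    - [1,[0,1,0],[0,0,0]]
    - [1,[0,1,0],[0,0,0]]
    - [1,[0,1,0],[0,0,0]]
    - [1,[0,1,0],[0,0,0]]
    - [1,[0,1,0],[0,0,0]]
    - [1,[0,1,0],[0,0,0]]

```text
t: 15.7
eef_pos: [0.5831, 0.1, 0.0308]
tool_rot: [[-0.976, 0.22, 0.0], [0.22, 0.976, -0.001], [-0.0, -0.001, -1.0]]
contact_force: [-0.2, -4.9, 4.3]
finger_gap: 0.0002
```

>>> step_arm:
  targets:
    - [1,[0,0.7,0],[0,0,0]]
    - [1,[0,0.7,0],[0,0,0]]
    - [1,[0,0,0],[0,0,0]]

```text
t: 16.0
eef_pos: [0.5834, 0.1015, 0.0308]
tool_rot: [[-0.976, 0.219, 0.0], [0.219, 0.976, -0.001], [-0.0, -0.0, -1.0]]
contact_force: [-0.4, -5.5, 3.9]
finger_gap: 0.0002
```

>>> step_arm:
  targets:
    - [1,[0,0.7,0],[0,0,0]]
    - [1,[0,0.7,0],[0,0,0]]
    - [1,[0,0,0],[0,0,0]]

```text
t: 16.3
eef_pos: [0.5837, 0.1029, 0.0308]
tool_rot: [[-0.976, 0.219, 0.0], [0.219, 0.976, -0.0], [-0.0, -0.0, -1.0]]
contact_force: [-1.3, -5.9, 3.0]
finger_gap: 0.0001
```

>>> step_arm:
  targets:
    - [1,[0,0.7,0],[0,0,0]]
    - [1,[0,0.7,0],[0,0,0]]
    - [1,[0,0,0],[0,0,0]]

```text
t: 16.6
eef_pos: [0.5838, 0.1041, 0.0308]
tool_rot: [[-0.976, 0.22, -0.0], [0.22, 0.976, -0.001], [0.0, -0.001, -1.0]]
contact_force: [-2.4, -6.0, 4.9]
finger_gap: -0.0003
```

>>> step_arm:
  targets:
    - [1,[0,0.7,0],[0,0,0]]
    - [1,[0,0.7,0],[0,0,0]]
    - [1,[0,0,0],[0,0,0]]

```text
t: 16.9
eef_pos: [0.5838, 0.1048, 0.0308]
tool_rot: [[-0.976, 0.22, -0.001], [0.22, 0.976, -0.002], [0.0, -0.002, -1.0]]
contact_force: [-3.7, -9.3, 6.5]
finger_gap: -0.0003
```

>>> step_arm:
  targets:
    - [1,[0,0.7,0],[0,0,0]]
    - [1,[0,0,0],[0,0,0]]

```text
t: 17.1
eef_pos: [0.5837, 0.1051, 0.0307]
tool_rot: [[-0.975, 0.22, -0.001], [0.22, 0.975, -0.003], [0.001, -0.003, -1.0]]
contact_force: [-3.6, -10.7, 7.3]
finger_gap: -0.0001
```

>>> step_arm:
  targets:
    - [1,[0,1,0],[0,0,0]]
    - [1,[0,1,0],[0,0,0]]
    - [1,[0,0,0],[0,0,0]]

```text
t: 17.4
eef_pos: [0.5837, 0.1052, 0.0308]
tool_rot: [[-0.975, 0.221, -0.002], [0.221, 0.975, -0.006], [0.0, -0.006, -1.0]]
contact_force: [-5.4, -20.6, 10.0]
finger_gap: 0.0001
```

>>> step_arm:
  targets:
    - [1,[0,1,0],[0,0,0]]
    - [1,[0,1,0],[0,0,0]]
    - [1,[0,0,0],[0,0,0]]

```text
t: 17.7
eef_pos: [0.5837, 0.1053, 0.0308]
tool_rot: [[-0.975, 0.223, -0.003], [0.223, 0.975, -0.009], [0.0, -0.01, -1.0]]
contact_force: [-7.3, -29.8, 12.9]
finger_gap: -0.0003
```

>>> step_arm:
  targets:
    - [1,[0,-4,0],[0,0,0]]
    - [1,[0,-4,0],[0,0,0]]
    - [1,[0,-2,-2],[0,0,0]]
    - [1,[0,0,-10],[0,0,0]]
    - [1,[0,0,-15],[0,0,0]]
    - [1,[0,0,-15],[0,0,0]]
    - [1,[0,0,-10],[0,0,0]]
    - [1,[15,5,0],[0,0,0]]
    - [1,[20,8,0],[0,0,0]]
    - [1,[20,8,0],[0,0,0]]
    - [1,[20,8,0],[0,0,0]]
    - [1,[20,8,0],[0,0,0]]
    - [1,[10,0,0],[0,0,0]]
    - [1,[0,0,0],[0,0,0]]
    - [1,[0,0,0],[0,0,0]]

```text
t: 19.2
eef_pos: [0.4895, 0.1598, 0.083]
tool_rot: [[-0.976, 0.219, 0.001], [0.219, 0.976, 0.0], [-0.001, 0.0, -1.0]]
contact_force: [0.5, 0.6, 0.2]
finger_gap: 0.0002
```

```bash
python3 - <<'E'
from h import *
im=get_image("scene")
print(toplate(read_state()["eef_pos"]))
big=cv2.resize(im[170:340,190:390,::-1],None,fx=4,fy=4,interpolation=2)
cv2.imwrite("pics/s4.png",big[:600])
p=O-.118*EX+.040*EY
goto(*p,.030,-12.6)
E
```

```text
[-116.6   41.2]
t 19.25 pos [0.4898 0.1597 0.0829] xyaw 167.33 tilt [0.001  0.0003] F [ 0.1  0.3 -0.4] gap -0.0001 
shift mm [ 1.4 -1.2 52.9] rz -0.0013
```

View pics/s4.png

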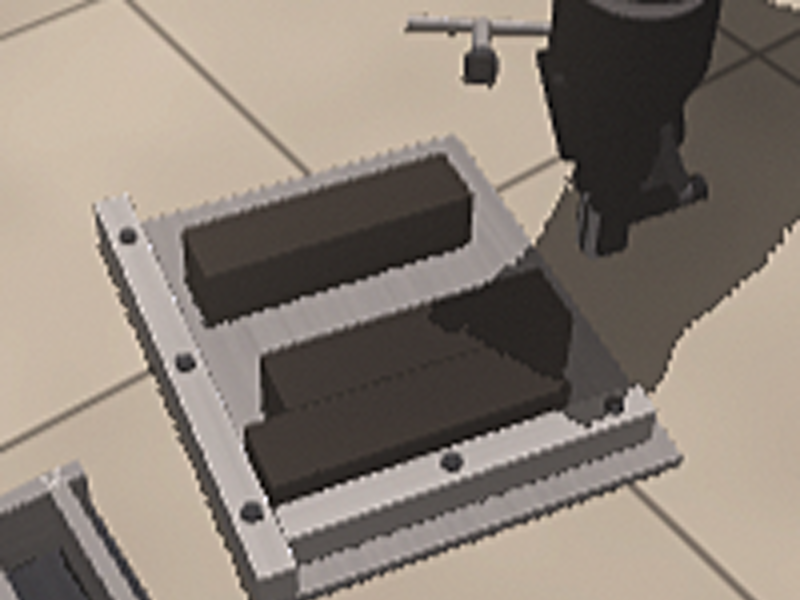

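b (415,335) now lies against a with no visible gap, about 23 mm short of the stop. I push its near end toward the stop.

>>> step_arm:
  targets:
    - [1,[1.5,-1,10],[0,0,0]]
    - [1,[0,0,13],[0,0,0]]
    - [1,[0,0,13],[0,0,0]]
    - [1,[0,0,12],[0,0,0]]
    - [1,[0,0,5],[0,0,0]]
    - [1,[-4,0,0],[0,0,0]]
    - [1,[-4,0,0],[0,0,0]]
    - [1,[-3,0,0],[0,0,0]]
    - [1,[-2,0,0],[0,0,0]]
    - [1,[-2,0,0],[0,0,0]]
    - [1,[-2,0,0],[0,0,0]]
    - [1,[-2,0,0],[0,0,0]]

```text
t: 20.45
eef_pos: [0.5046, 0.155, 0.0296]
tool_rot: [[-0.976, 0.219, -0.002], [0.219, 0.976, 0.0], [0.002, -0.0, -1.0]]
contact_force: [-4.9, 1.4, 4.2]
finger_gap: 0.0003
```

>>> step_arm:
  targets:
    - [1,[-2,0,0],[0,0,0]]
    - [1,[-2,0,0],[0,0,0]]
    - [1,[-2,0,0],[0,0,0]]
    - [1,[-2,0,0],[0,0,0]]
    - [1,[-1,0,0],[0,0,0]]
    - [1,[-1,0,0],[0,0,0]]
    - [1,[-1,0,0],[0,0,0]]

```text
t: 21.15
eef_pos: [0.5155, 0.1526, 0.0296]
tool_rot: [[-0.976, 0.219, -0.002], [0.219, 0.976, 0.0], [0.002, -0.0, -1.0]]
contact_force: [-4.8, 1.3, 3.5]
finger_gap: -0.0002
```

>>> step_arm:
  targets:
    - [1,[-1,0,0],[0,0,0]]
    - [1,[-1,0,0],[0,0,0]]
    - [1,[-1,0,0],[0,0,0]]
    - [1,[-1,0,0],[0,0,0]]
    - [1,[-1,0,0],[0,0,0]]
    - [1,[-1,0,0],[0,0,0]]

```text
t: 21.75
eef_pos: [0.5213, 0.1513, 0.0296]
tool_rot: [[-0.976, 0.219, -0.002], [0.219, 0.976, 0.0], [0.002, -0.0, -1.0]]
contact_force: [-5.8, 1.0, 4.6]
finger_gap: 0.0001
```

>>> step_arm:
  targets:
    - [1,[-1,0,0],[0,0,0]]
    - [1,[-1,0,0],[0,0,0]]
    - [1,[0,0,0],[0,0,0]]

```text
t: 22.05
eef_pos: [0.5234, 0.1508, 0.0296]
tool_rot: [[-0.976, 0.219, -0.001], [0.219, 0.976, 0.0], [0.001, -0.0, -1.0]]
contact_force: [-5.5, 0.7, 5.3]
finger_gap: 0.0001
```

>>> step_arm:
  targets:
    - [1,[-1,0,0],[0,0,0]]
    - [1,[-1,0,0],[0,0,0]]
    - [1,[0,0,0],[0,0,0]]

```text
t: 22.35
eef_pos: [0.5251, 0.1504, 0.0295]
tool_rot: [[-0.976, 0.219, -0.002], [0.219, 0.976, 0.0], [0.002, -0.0, -1.0]]
contact_force: [-5.9, 0.7, 4.8]
finger_gap: 0.0001
```

>>> step_arm:
  targets:
    - [1,[-1,0,0],[0,0,0]]
    - [1,[-1,0,0],[0,0,0]]
    - [1,[0,0,0],[0,0,0]]

```text
t: 22.65
eef_pos: [0.525, 0.1503, 0.0295]
tool_rot: [[-0.976, 0.218, -0.005], [0.218, 0.976, 0.001], [0.006, -0.0, -1.0]]
contact_force: [-15.3, 3.9, 9.7]
finger_gap: 0.0
```

>>> step_arm:
  targets:
    - [1,[-1,0,0],[0,0,0]]
    - [1,[-1,0,0],[0,0,0]]
    - [1,[0,0,0],[0,0,0]]

```text
t: 22.95
eef_pos: [0.5251, 0.1503, 0.0294]
tool_rot: [[-0.976, 0.218, -0.009], [0.218, 0.976, 0.002], [0.009, 0.0, -1.0]]
contact_force: [-21.3, 7.1, 15.4]
finger_gap: 0.0004
```

>>> step_arm:
  targets:
    - [1,[4,0,0],[0,0,0]]
    - [1,[4,0,0],[0,0,0]]
    - [1,[2,0,-5],[0,0,0]]
    - [1,[0,0,-15],[0,0,0]]
    - [1,[0,0,-20],[0,0,0]]
    - [1,[0,0,-15],[0,0,0]]
    - [1,[0,-10,-5],[0,0,0]]
    - [1,[-10,-20,0],[0,0,0]]
    - [1,[-15,-25,0],[0,0,0]]
    - [1,[-15,-25,0],[0,0,0]]
    - [1,[-15,-25,0],[0,0,0]]
    - [1,[-15,-25,0],[0,0,0]]
    - [1,[-10,-15,0],[0,0,0]]
    - [1,[0,0,0],[0,0,0]]
    - [1,[0,0,0],[0,0,0]]

```text
t: 24.45
eef_pos: [0.5663, -0.0075, 0.0893]
tool_rot: [[-0.975, 0.22, -0.001], [0.22, 0.975, 0.0], [0.001, 0.0, -1.0]]
contact_force: [-0.4, 0.7, 0.2]
finger_gap: -0.0001
```

```bash
python3 - <<'E'
from h import *
print(toplate(read_state()["eef_pos"]))
p=O-.005*EX-.104*EY
goto(*p,.030,-12.6)
E
```

```text
[  -5.5 -105.2]
t 24.45 pos [ 0.5663 -0.0075  0.0893] xyaw 167.28 tilt [-0.0006  0.0004] F [-0.4  0.7  0.2] gap -0.0001 
shift mm [-0.6  1.2 59.3] rz -0.0021
```

>>> step_arm:
  targets:
    - [1,[0,0,10],[0,0,0]]
    - [1,[0,0,15],[0,0,0]]
    - [1,[0,0,15],[0,0,0]]
    - [1,[0,0,13],[0,0,0]]
    - [1,[0,0,6],[0,0,0]]
    - [1,[0,4,0],[0,0,0]]
    - [1,[0,3,0],[0,0,0]]
    - [1,[0,2,0],[0,0,0]]
    - [1,[0,2,0],[0,0,0]]
    - [1,[0,2,0],[0,0,0]]
    - [1,[0,2,0],[0,0,0]]
    - [1,[0,2,0],[0,0,0]]
    - [1,[0,2,0],[0,0,0]]
    - [1,[0,2,0],[0,0,0]]
    - [1,[0,2,0],[0,0,0]]
    - [1,[0,2,0],[0,0,0]]
    - [1,[0,2,0],[0,0,0]]

```text
t: 26.15
eef_pos: [0.5725, 0.0192, 0.0306]
tool_rot: [[-0.976, 0.219, -0.0], [0.219, 0.976, 0.0], [0.0, 0.0, -1.0]]
contact_force: [-0.9, -4.3, 3.4]
finger_gap: -0.0001
```

>>> step_arm:
  targets:
    - [1,[0,2,0],[0,0,0]]
    - [1,[0,2,0],[0,0,0]]
    - [1,[0,2,0],[0,0,0]]
    - [1,[0,2,0],[0,0,0]]
    - [1,[0,2,0],[0,0,0]]
    - [1,[0,2,0],[0,0,0]]
    - [1,[0,2,0],[0,0,0]]
    - [1,[0,2,0],[0,0,0]]
    - [1,[0,2,0],[0,0,0]]
    - [1,[0,2,0],[0,0,0]]
    - [1,[0,2,0],[0,0,0]]
    - [1,[0,2,0],[0,0,0]]

```text
t: 27.35
eef_pos: [0.5778, 0.0426, 0.0306]
tool_rot: [[-0.976, 0.219, -0.0], [0.219, 0.976, 0.0], [0.0, 0.0, -1.0]]
contact_force: [-1.2, -4.8, 4.1]
finger_gap: -0.0003
```

```bash
python3 - <<'E'
from h import *
print(toplate(read_state()["eef_pos"]))
im=get_image("scene")
big=cv2.resize(im[170:340,190:390,::-1],None,fx=4,fy=4,interpolation=2)
cv2.imwrite("pics/s5.png",big[:600])
E
```

```text
[ -5.2 -53.8]
```

View pics/s5.png

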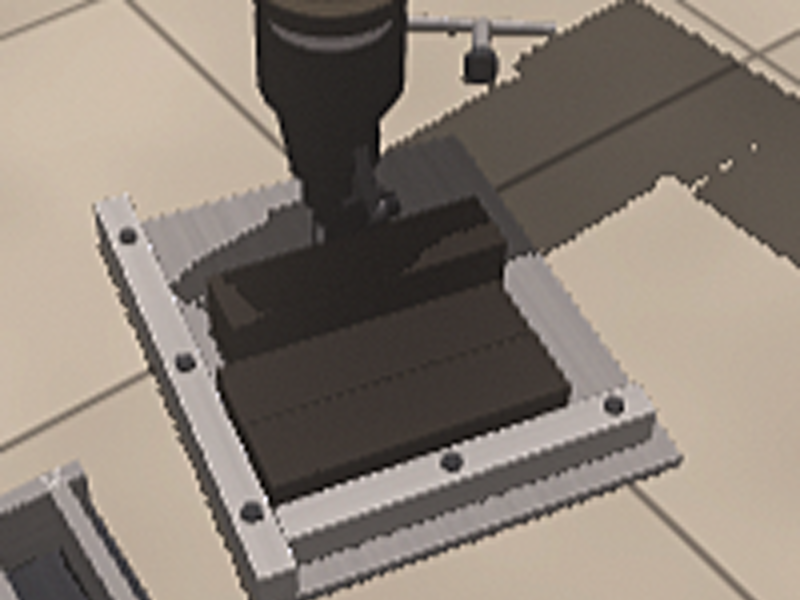

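b (380,365) is now flush with a in both directions, and c (355,270) is coming on parallel. I continue the push.

>>> step_arm:
  targets:
    - [1,[0,2,0],[0,0,0]]
    - [1,[0,2,0],[0,0,0]]
    - [1,[0,2,0],[0,0,0]]
    - [1,[0,2,0],[0,0,0]]
    - [1,[0,2,0],[0,0,0]]
    - [1,[0,2,0],[0,0,0]]
    - [1,[0,1,0],[0,0,0]]
    - [1,[0,1,0],[0,0,0]]
    - [1,[0,1,0],[0,0,0]]
    - [1,[0,1,0],[0,0,0]]
    - [1,[0,1,0],[0,0,0]]

```text
t: 28.5
eef_pos: [0.5814, 0.0591, 0.0306]
tool_rot: [[-0.976, 0.219, -0.0], [0.219, 0.976, 0.0], [0.0, 0.0, -1.0]]
contact_force: [-1.0, -2.9, 1.8]
finger_gap: -0.0002
```

>>> step_arm:
  targets:
    - [1,[0,1,0],[0,0,0]]
    - [1,[0,1,0],[0,0,0]]
    - [1,[0,1,0],[0,0,0]]
    - [1,[0,0,0],[0,0,0]]

```text
t: 28.9
eef_pos: [0.5821, 0.0622, 0.0306]
tool_rot: [[-0.976, 0.219, -0.0], [0.219, 0.976, 0.0], [0.0, 0.0, -1.0]]
contact_force: [-0.5, -2.9, 1.6]
finger_gap: -0.0004
```

>>> step_arm:
  targets:
    - [1,[0,1,0],[0,0,0]]
    - [1,[0,1,0],[0,0,0]]
    - [1,[0,0,0],[0,0,0]]

```text
t: 29.2
eef_pos: [0.5823, 0.064, 0.0306]
tool_rot: [[-0.976, 0.219, -0.0], [0.219, 0.976, -0.0], [0.0, -0.0, -1.0]]
contact_force: [-2.1, -3.8, 3.2]
finger_gap: -0.0004
```

>>> step_arm:
  targets:
    - [1,[0,1,0],[0,0,0]]
    - [1,[0,1,0],[0,0,0]]
    - [1,[0,0,0],[0,0,0]]

```text
t: 29.5
eef_pos: [0.5823, 0.0643, 0.0306]
tool_rot: [[-0.975, 0.22, -0.001], [0.22, 0.975, -0.003], [0.0, -0.003, -1.0]]
contact_force: [-3.6, -12.6, 4.7]
finger_gap: -0.0002
```

>>> step_arm:
  targets:
    - [1,[0,1,0],[0,0,0]]
    - [1,[0,1,0],[0,0,0]]
    - [1,[0,0,0],[0,0,0]]

```text
t: 29.8
eef_pos: [0.5823, 0.0645, 0.0306]
tool_rot: [[-0.975, 0.222, -0.002], [0.222, 0.975, -0.006], [0.0, -0.007, -1.0]]
contact_force: [-5.0, -20.8, 8.3]
finger_gap: -0.0
```

>>> step_arm:
  targets:
    - [1,[0,-4,0],[0,0,0]]
    - [1,[0,-4,0],[0,0,0]]
    - [1,[0,0,-7],[0,0,0]]
    - [1,[0,0,-15],[0,0,0]]
    - [1,[0,0,-20],[0,0,0]]
    - [1,[0,0,-15],[0,0,0]]
    - [1,[10,4,0],[0,0,0]]
    - [1,[20,7,0],[0,0,0]]
    - [1,[20,7,0],[0,0,0]]
    - [1,[20,7,0],[0,0,0]]
    - [1,[20,7,0],[0,0,0]]
    - [1,[13,4,0],[0,0,0]]
    - [1,[0,0,0],[0,0,0]]
    - [1,[0,0,0],[0,0,0]]

```text
t: 31.2
eef_pos: [0.4893, 0.118, 0.0877]
tool_rot: [[-0.976, 0.218, 0.001], [0.218, 0.976, 0.0], [-0.001, 0.0, -1.0]]
contact_force: [0.9, 0.4, 0.5]
finger_gap: -0.0002
```

```bash
python3 - <<'E'
from h import *
print(toplate(read_state()["eef_pos"]))
p=O-.110*EX
goto(*p,.030,-12.6)
E
```

```text
[-108.     0.5]
t 31.2 pos [0.4893 0.118  0.0877] xyaw 167.38 tilt [0.0006 0.0002] F [0.9 0.4 0.5] gap -0.0002 
shift mm [ 2.1 -0.5 57.7] rz -0.0003
```

>>> step_arm:
  targets:
    - [1,[2,0,10],[0,0,0]]
    - [1,[0,0,15],[0,0,0]]
    - [1,[0,0,15],[0,0,0]]
    - [1,[0,0,12],[0,0,0]]
    - [1,[0,0,6],[0,0,0]]
    - [1,[-4,0,0],[0,0,0]]
    - [1,[-4,0,0],[0,0,0]]
    - [1,[-3,0,0],[0,0,0]]
    - [1,[-2,0,0],[0,0,0]]
    - [1,[-2,0,0],[0,0,0]]
    - [1,[-1,0,0],[0,0,0]]
    - [1,[-1,0,0],[0,0,0]]
    - [1,[-1,0,0],[0,0,0]]
    - [1,[-1,0,0],[0,0,0]]
    - [1,[-1,0,0],[0,0,0]]
    - [1,[-1,0,0],[0,0,0]]

```text
t: 32.8
eef_pos: [0.5076, 0.1136, 0.0296]
tool_rot: [[-0.976, 0.219, -0.0], [0.219, 0.976, 0.0], [0.0, 0.0, -1.0]]
contact_force: [-5.3, 0.8, 2.7]
finger_gap: 0.0002
```

>>> step_arm:
  targets:
    - [1,[-1,0,0],[0,0,0]]
    - [1,[-1,0,0],[0,0,0]]
    - [1,[-1,0,0],[0,0,0]]
    - [1,[0,0,0],[0,0,0]]

```text
t: 33.2
eef_pos: [0.5108, 0.1129, 0.0296]
tool_rot: [[-0.976, 0.219, 0.0], [0.219, 0.976, -0.0], [-0.0, 0.0, -1.0]]
contact_force: [-3.8, 0.1, 3.2]
finger_gap: 0.0002
```

>>> step_arm:
  targets:
    - [1,[-1,0,0],[0,0,0]]
    - [1,[-1,0,0],[0,0,0]]
    - [1,[-1,0,0],[0,0,0]]
    - [1,[0,0,0],[0,0,0]]

```text
t: 33.6
eef_pos: [0.5137, 0.1122, 0.0296]
tool_rot: [[-0.976, 0.219, 0.0], [0.219, 0.976, -0.0], [-0.0, -0.0, -1.0]]
contact_force: [-3.2, 0.1, 1.8]
finger_gap: -0.0002
```

>>> step_arm:
  targets:
    - [1,[-1,0,0],[0,0,0]]
    - [1,[-1,0,0],[0,0,0]]
    - [1,[0,0,0],[0,0,0]]

```text
t: 33.9
eef_pos: [0.5156, 0.1117, 0.0296]
tool_rot: [[-0.976, 0.219, 0.0], [0.219, 0.976, -0.0], [-0.0, -0.0, -1.0]]
contact_force: [-2.8, 0.4, 2.9]
finger_gap: -0.0002
```

>>> step_arm:
  targets:
    - [1,[-1,0,0],[0,0,0]]
    - [1,[-1,0,0],[0,0,0]]
    - [1,[0,0,0],[0,0,0]]

```text
t: 34.2
eef_pos: [0.516, 0.1116, 0.0295]
tool_rot: [[-0.976, 0.219, -0.003], [0.219, 0.976, 0.001], [0.003, 0.0, -1.0]]
contact_force: [-8.9, 2.6, 5.7]
finger_gap: -0.0
```

>>> step_arm:
  targets:
    - [1,[-1,0,0],[0,0,0]]
    - [1,[-1,0,0],[0,0,0]]
    - [1,[0,0,0],[0,0,0]]

```text
t: 34.5
eef_pos: [0.516, 0.1115, 0.0294]
tool_rot: [[-0.976, 0.218, -0.006], [0.218, 0.976, 0.002], [0.006, 0.0, -1.0]]
contact_force: [-17.3, 5.5, 12.9]
finger_gap: 0.0001
```

>>> step_arm:
  targets:
    - [1,[4,0,0],[0,0,0]]
    - [1,[4,0,0],[0,0,0]]
    - [1,[2,0,-8],[0,0,0]]
    - [1,[0,0,-15],[0,0,0]]
    - [1,[0,0,-20],[0,0,0]]
    - [1,[0,0,-15],[0,0,0]]
    - [1,[-10,-9,0],[0,0,0]]
    - [1,[-20,-9,0],[0,0,0]]
    - [1,[-20,-9,0],[0,0,0]]
    - [1,[-20,-9,0],[0,0,0]]
    - [1,[-20,-9,0],[0,0,0]]
    - [1,[-7,0,0],[0,0,0]]
    - [1,[0,0,0],[0,0,0]]
    - [1,[0,0,0],[0,0,0]]

```text
t: 35.9
eef_pos: [0.5938, 0.048, 0.0872]
tool_rot: [[-0.976, 0.219, -0.001], [0.219, 0.976, 0.0], [0.001, -0.0, -1.0]]
contact_force: [0.2, -1.2, -0.1]
finger_gap: 0.0003
```

```bash
python3 - <<'E'
from h import *
print(toplate(read_state()["eef_pos"]))
p=O+.010*EX-.044*EY
goto(*p,.030,-12.6)
im=get_image("scene")
big=cv2.resize(im[170:340,190:390,::-1],None,fx=4,fy=4,interpolation=2)
cv2.imwrite("pics/s6.png",big[:600])
E
```

```text
[  9.2 -45.1]
t 35.9 pos [0.5938 0.048  0.0872] xyaw 167.33 tilt [-0.001   0.0001] F [ 0.2 -1.2 -0.1] gap 0.0003 
shift mm [-0.9  1.1 57.2] rz -0.0011
```

View pics/s6.png

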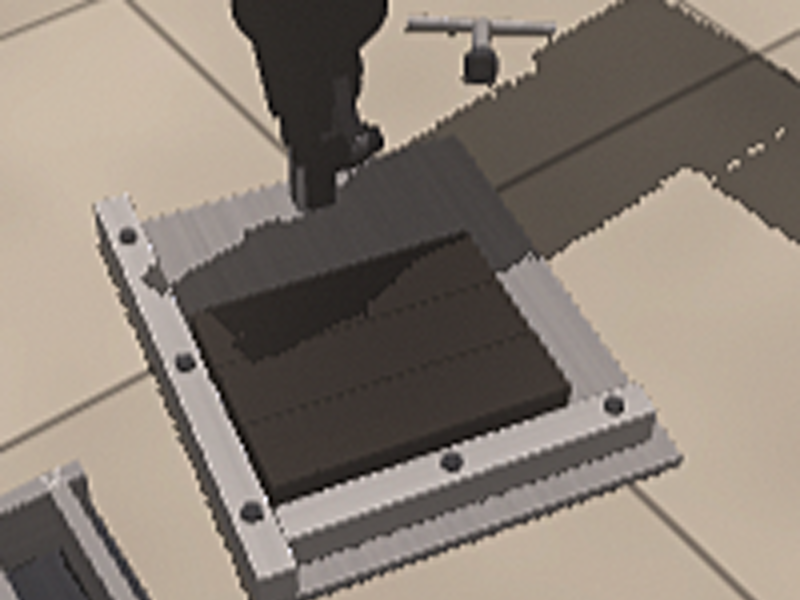

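All three lie flush in a row along the stop (near ends in line from 470,235 to 570,385). I give the row one last gentle sideways squeeze at the middle.

>>> step_arm:
  targets:
    - [1,[-1,0,10],[0,0,0]]
    - [1,[0,0,15],[0,0,0]]
    - [1,[0,0,15],[0,0,0]]
    - [1,[0,0,12],[0,0,0]]
    - [1,[0,0,5],[0,0,0]]
    - [1,[0,3,0],[0,0,0]]
    - [1,[0,3,0],[0,0,0]]
    - [1,[0,2,0],[0,0,0]]
    - [1,[0,2,0],[0,0,0]]
    - [1,[0,1,0],[0,0,0]]
    - [1,[0,1,0],[0,0,0]]
    - [1,[0,0,0],[0,0,0]]

```text
t: 37.15
eef_pos: [0.5981, 0.0596, 0.0307]
tool_rot: [[-0.976, 0.219, 0.0], [0.219, 0.976, 0.0], [-0.0, 0.0, -1.0]]
contact_force: [0.2, 0.4, 0.0]
finger_gap: 0.0001
```

>>> step_arm:
  targets:
    - [1,[0,1,0],[0,0,0]]
    - [1,[0,1,0],[0,0,0]]
    - [1,[0,1,0],[0,0,0]]
    - [1,[0,0,0],[0,0,0]]

```text
t: 37.55
eef_pos: [0.5982, 0.0606, 0.0306]
tool_rot: [[-0.975, 0.221, -0.001], [0.221, 0.975, -0.003], [0.0, -0.004, -1.0]]
contact_force: [-2.5, -10.1, 3.2]
finger_gap: 0.0001
```

>>> step_arm:
  targets:
    - [1,[0,1,0],[0,0,0]]
    - [1,[0,1,0],[0,0,0]]
    - [1,[0,0,0],[0,0,0]]
    - [1,[0,-3,0],[0,0,0]]
    - [1,[0,-5,0],[0,0,0]]
    - [1,[0,-4,0],[0,0,0]]
    - [1,[0,0,-10],[0,0,0]]
    - [1,[0,0,-20],[0,0,0]]
    - [1,[0,0,-30],[0,0,0]]
    - [1,[0,0,-30],[0,0,0]]
    - [1,[0,0,-20],[0,0,0]]
    - [1,[0,-30,0],[0,0,0]]
    - [1,[0,-40,0],[0,0,0]]
    - [1,[0,-40,0],[0,0,0]]
    - [1,[0,-40,0],[0,0,0]]
    - [1,[0,-40,0],[0,0,0]]
    - [1,[0,-40,0],[0,0,0]]
    - [1,[0,-30,0],[0,0,0]]
    - [1,[0,-20,0],[0,0,0]]
    - [1,[0,0,0],[0,0,0]]

```text
t: 39.55
eef_pos: [0.5347, -0.2227, 0.1413]
tool_rot: [[-0.975, 0.222, 0.001], [0.222, 0.975, -0.001], [-0.001, -0.0, -1.0]]
contact_force: [-0.1, 0.6, -0.6]
finger_gap: 0.0002
```

```bash
python3 - <<'E'
from h import *
im=get_image("top");sc=get_image("scene")
A=cv2.resize(im[135:285,195:345,::-1],(400,400),interpolation=2)
B=cv2.resize(sc[180:340,205:365,::-1],(400,400),interpolation=2)
cv2.imwrite("pics/f.png",np.hstack([A,B]))
uv=tuple(np.round(proj("top",[[*(O+.01*EX+.04*EY),.048]])[0]).astype(int))
m=comp(im,uv);print(m.sum(),uv)
for c in ("top",):
    r=fit({c:m},(*(O+.01*EX+.04*EY),-12.6),.16,.12,.008,.048);print(r,toplate(r[0]))
for n in("half_a_center","chuck_key","jar"):
    for d in look_for("top",n)[:3]:print(n,np.round(d["location"],3),round(d["confidence"],2))
E
```

```text
3405.0 (np.int64(256), np.int64(193))
(array([  0.6134,   0.131 , -12.2644]), np.float64(0.07019966840744019)) [10.3 40.2]
half_a_center [ 0.459 -0.273  0.045] 0.61
half_a_center [0.566 0.057 0.013] 0.59
chuck_key [ 0.381 -0.072  0.009] 0.54
chuck_key [0.563 0.052 0.008] 0.24
```

View pics/f.png

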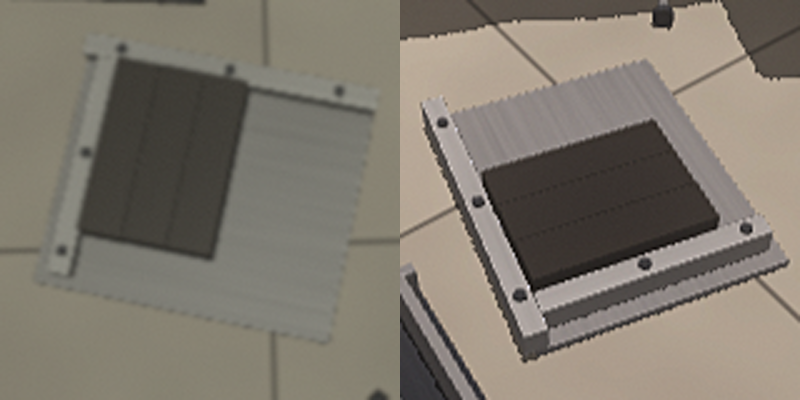

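Both views show a tight 160 x 120 block in the fence and stop corner. The fit puts its centre at plate (10.3, 40.2) mm, against an ideal of (10, 40). I hand the job in.

```bash
python3 -c "
from workcell import *
finish_job();print(read_state()['t'])"
```

```text
the job is handed in; nothing more can be done
the job is handed in; nothing more can be done
```

The row is complete and handed in at about 40 s of the 72 s allowed. I fetched the lone prism and set it down at about 6 N. I then pushed the askew prism, and after it the fetched one, sideways against the row and endways to the stop bar. A last sideways squeeze at the middle of the row found no play. The highest force I read on the tool was about 33 N, during the first sideways push.

**Row:** In the last pictures from both cameras the three prisms lie flat with no visible gaps and their ends in line. Fitting a single 160 x 120 mm block to the top view puts its centre at plate (10.3, 40.2) mm, where (10, 40) is ideal. The fitted yaw agrees with the plate to about 0.3°. The plate frame came from the prism already at the fence, so this is only good to a few millimetres.

**Other objects:**
- **Chuck key and nearer half:** found again within about 3 mm of where they started.
- **Jar:** the last detector call returned nothing for it, though the arm never went near it.
- **Farther half:** not measured again; it was also never approached.
- **Stray detections:** the detector also gave a second "half" (0.59) and a second "key" (0.24), both on the bare plate. The pictures show nothing there, so I took them as false.

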